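# Lock the cap on the wide dust outlet

### The arm

A 6-joint arm with a two-finger parallel gripper is mounted at the origin on the work surface. World frame = base frame: x ahead of the robot, y to its left, z up, the work surface at z = 0. Lengths are in m, angles in rad, forces in N, time in s.
With the tool pointing down it reaches from about 0.275 to 0.775 m from the base axis. Payload 14.6 kg.
Tool frame: the origin (TCP) lies at the very end of the fingers, on their centre line; the grasp point (between the pads) lies 19 mm behind it; z points along the fingers, y is the direction in which the jaws open and shut (so a half turn about z gives the same grasp; the last joint's range is limited). The gripper opens to 85 mm and grips with 20 to 120 N. Pads are 22 mm wide; open, the fingers measure 114 mm over their backs; the gripper's body (76 mm by 85 mm) begins 54 mm behind the grasp point. The pads swing forward as they close: fully open they stand 13 mm farther back than shut.
Start: joints at [-1.347, 0.263, -0.048, 1.259, 0, 1.415], TCP at [0.194, -0.488, 0.231] pointing down, gripper open.
Joint ranges: [-2.65, 2.65], [-0.89, 1.7], [-1.18, 1.37], [-2.13, 2.11], [-1.35, 1.29], [-3.14, 3.14]. Speed limits (rad/s): [1.89, 1.89, 2.57, 2.79, 3.14, 3.14].

### API

Orientations are given as [roll, pitch, yaw] about the fixed x, y, z axes, in that order (R = Rz(yaw) Ry(pitch) Rx(roll)).
In Python, from workcell import observe, camera, sign_off gives the robot as it stands.
- The arm moves only by the tool move_arm, never from a script. Its argument "commands" is one flat list of numbers, 7 for each row, row after row: the shift along the tool's x, y, z normalised to -1 to 1, where 1 is 250 mm, then the turn, a rotation vector about the tool's x, y, z normalised to -1 to 1, where 1 is pi rad, then the opening, from -1 (shut) to 1 (fully open), so that 0 is half open. In form: [tx, ty, tz, ax, ay, az, grip, tx, ty, tz, ax, ay, az, grip, ...]. A call has 1 to 8 rows; each row is the pose to reach, as a shift and turn from the pose commanded when the call began, along the tool's axes at that moment, turning the shorter way round; what a row does not reach only later rows make up. A row lasts 1/8 s, in which the tool goes at most 62.5 mm and 10.7 degrees, less where a joint would pass 70% of its speed; a pose out of reach is approached as far as the arm can. A call with a number of a shift or a turn outside -1 to 1 is refused whole. A call with a gripper value outside its range is refused whole. The fingers move at their own pace and stop on an object; "newtons" is the grip in N (left out, the last holds). Time passes only in rows, so rows that repeat a pose let the fingers close. It gives the time, the measured TCP pose, the force and the opening at its end, in the units of the state.
- observe(): the state, without advancing time (a new reading comes with each control period).
- camera(name): name is "side" or "top" or "wrist"; returns a dict with "color" (384x512x3 uint8, red, green, blue), "fov_y" (degrees; the focal length in pixels is half the picture's height over the tangent of half this angle, whatever the lens; pixels are square), "cx", "cy" (the principal point, pixels), "D" ([k1, k2, p1, p2, k3] as OpenCV has them; the pictures are not rectified), "extrinsics" (4x4, takes a point from camera to world coordinates); the wrist camera has in their place "mount" (4x4, takes a point from camera to tool coordinates, whose origin is the TCP and whose axes are the flange's). Camera axes: x right, y down, z forward; pixel columns grow to the right and rows downward; lengths in m; the calibration is good to about 2 mm. A picture is of the moment at which its call begins: read the wrist's pose just before it. There is no depth.
- sign_off(): hands the job in, once; it reports no verdict.
The state is a dict: "clock": time; "joint_positions": joint angles; "dq": joint speeds; "effort": joint torques, N m; "tool_pos": TCP position; "tcp_rot": TCP orientation; "wrist_force": force on the tool from outside, world axes, zero at the start; "ft_torque": the same for the moment, N m; "finger_gap": opening from 0.0 (shut) to 1.0 (fully open).
Only numpy, scipy, OpenCV 4.12 (cv2) and the standard library are available. Lean on these libraries where they do the work, as an engineer would, in place of code of your own. Each camera call takes 0.05 s, during which the arm holds its last target.

### The job

Two dust outlets are bolted to the saw bench. The wide one has been capped, but its black lock ring is still loose: turn that ring clockwise (seen from above) by its upright lug until the lug stands fully home at the raised bar that marks locked (the round stud marks open), then let go. Leave the ring of the narrow, open outlet as it is.

Things in the scene. Friction and masses are not known exactly. Their poses are not given: they have to be found in the camera images.
- wide_outlet: wide capped dust outlet, fixed: grey flange 188 mm across, 12 high; black lock ring (130 outside, 90 inside) around a grey cap, tops 36 mm above the bench. Origin: on the ring's axis at bench level, z up. Its +x points to the locked mark: a raised bar (white, 25 mm long, 10 wide, 6 high) on the flange outside the ring; the open mark is a white round stud 1.2 rad anticlockwise of it
- wide_ring (a joint): turn of the wide outlet's ring, rad, growing clockwise seen from above: 0 = lug at the open stud (stop), 1.2 = lug at the locked bar (stop). The lug's direction from the axis is 1.2 minus this, anticlockwise from the outlet's +x. Starts at 0 to 0.35. Friction is about 4 N at the lug; the ring stays where it is left
- wide_lug (a point): centre of the upright bare-metal lug on the wide outlet's ring, 54 mm from the axis and 54 mm above the bench; the lug is 20 mm long radially, 14 mm thick, 36 mm tall (36 to 72 mm above the bench) and free all round above the ring
- narrow_lug (a point): centre of the like-sized bare-metal lug (54 mm above the bench) on the black ring of the narrow, open outlet, 32 mm from that ring's axis; ring 86 mm across, flange 132 mm, dark open bore 40 mm in the middle. To be left alone
There are look-alikes about, which are no part of the job. What is shaped like the wide_outlet but blue or purple is not meant.

How it is judged:
At the end, for the whole second after the job is handed in: The wide outlet's ring is at rest within 0.18 rad (10 degrees) of its locked stop at the bar, and the narrow outlet's lug is within 10 mm of where it started (value of joint wide_ring above 1.02 rad and velocity of joint wide_ring between -0.05 and 0.05 rad/s and distance of narrow_lug from where it was at the start of the episode below 0.01 m); the robot touches nothing.
It fails at once if the narrow outlet's ring is turned: its lug moves more than 10 mm (distance of narrow_lug from where it was at the start of the episode above 0.01 m).
It also fails if it takes over 40 s, if anything falls off the work surface, if the arm or the gripper's body presses on something with over 40 N, if the wrist force passes 120 N, or if a joint passes its speed limit or range.

## Working session

There is one attempt and no reset: what is moved stays moved. The work goes in short steps, Python scripts to look and compute and a tool call to move; the robot and the scene stay as the last step left them, time stands still between calls to the robot, and variables do not carry over. Pictures are saved under pics/ and viewed, and the job is handed in when it is done.

Besides the shell and the picture viewer there is one more tool, called after "Emit:" as name(argument=value, ...) on one line, values as JSON. move_arm: Moves the arm, as the interface text tells. Its arguments: {"type":"object","properties":{"commands":{"type":"array","items":{"type":"number"}},"newtons":{"type":"number"}},"required":["commands"]}

```bash
mkdir -p pics; python3 - <<'E'
from workcell import observe,camera
import cv2,pickle
o=observe();print(o)
d={}
for n in("side","top","wrist"):
    c=camera(n);d[n]=c
    print(n,{k:v for k,v in c.items() if k!="color"})
    cv2.imwrite(f"pics/{n}0.png",c["color"][:,:,::-1])
pickle.dump((o,d),open("s0.pkl","wb"))
E
```

```text
{'clock': 0.0, 'joint_positions': array([-1.34730303e+00,  2.63522792e-01, -4.89294096e-02,  1.25941206e+00,
       -5.78701144e-07,  1.41552628e+00]), 'dq': array([ 6.41060337e-04, -6.20179304e-05,  4.52233116e-04,  2.32938621e-03,
       -3.19720975e-04,  9.69656322e-04]), 'effort': array([-4.07412750e-03, -6.37629247e+01,  3.84568441e+01,  1.37139566e-02,
       -3.32750315e-04, -2.81871661e-05]), 'tool_pos': array([ 0.19407774, -0.48751262,  0.23082793]), 'tcp_rot': array([-3.14053748e+00, -1.64581151e-04,  3.78763261e-01]), 'wrist_force': array([-0.43356822, -0.84792302, -0.19205691]), 'ft_torque': array([ 0.07211008, -0.0258071 , -0.00606425]), 'finger_gap': 0.9971883888901976}
side {'fov_y': 47.34984387383619, 'cx': 264.7934498626428, 'cy': 192.54496208739317, 'D': array([-0.10914865,  0.        ,  0.        ,  0.        ,  0.        ]), 'extrinsics': array([[ 0.82516417, -0.34514061,  0.44719352, -0.14066636],
       [-0.564408  , -0.47093246,  0.67798689, -1.12397437],
       [-0.02340286, -0.81185009, -0.58339672,  0.8764832 ],
       [ 0.        ,  0.        ,  0.        ,
[... 250 characters left out ...]
      [-0.99975235, -0.01943686, -0.01083709, -0.16266136],
       [ 0.0124414 , -0.08441456, -0.99635305,  1.09084183],
       [ 0.        ,  0.        ,  0.        ,  1.        ]])}
wrist {'fov_y': 63.559570650531576, 'cx': 259.0031341667702, 'cy': 189.02526015785767, 'D': array([-0.00081887,  0.        ,  0.        ,  0.        ,  0.        ]), 'mount': array([[ 1.25112302e-03, -9.63840394e-01, -2.66477258e-01,
         6.76659899e-02],
       [ 9.99998711e-01,  9.37722312e-04,  1.30332610e-03,
        -6.43029496e-04],
       [-1.00631667e-03, -2.66478545e-01,  9.63840325e-01,
        -1.41634040e-01],
       [ 0.00000000e+00,  0.00000000e+00,  0.00000000e+00,
         1.00000000e+00]])}
```

View pics/top0.png

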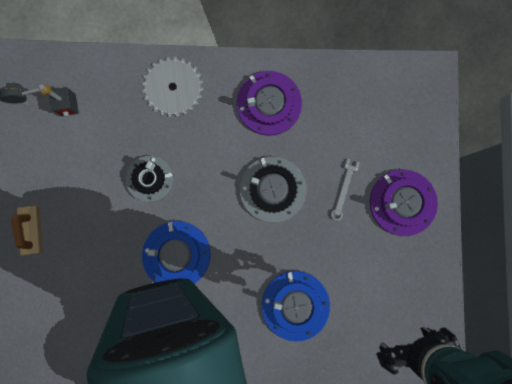

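View pics/side0.png

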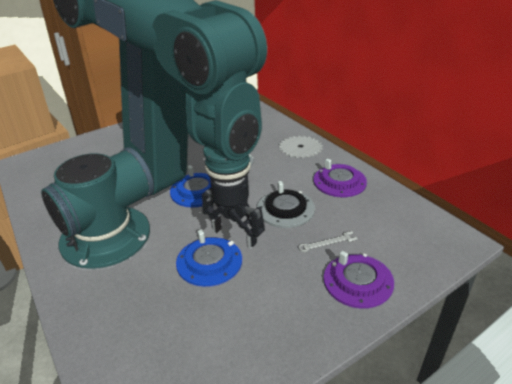

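View pics/wrist0.png

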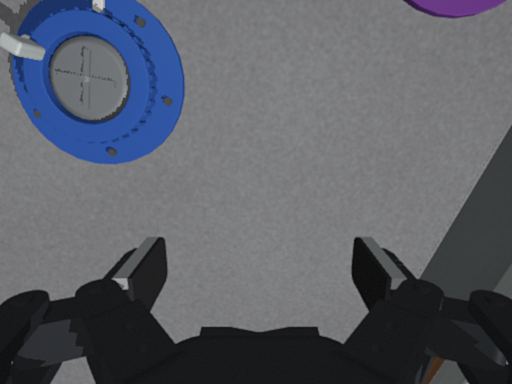

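```bash
python3 - <<'E'
import pickle,cv2,numpy as np
o,d=pickle.load(open("s0.pkl","rb"))
a=d["top"]["color"][140:240,100:320,::-1];cv2.imwrite("pics/topcrop.png",cv2.resize(a,None,fx=3.6,fy=3.6,interpolation=cv2.INTER_CUBIC))
a=d["side"]["color"][165:245,240:340,::-1];cv2.imwrite("pics/sidecrop.png",cv2.resize(a,None,fx=7,fy=7,interpolation=cv2.INTER_CUBIC))
E
```

```text
(no output)
```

View pics/topcrop.png

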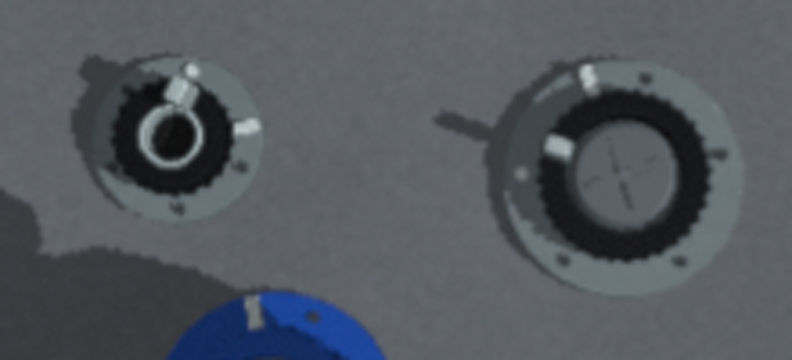

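View pics/sidecrop.png

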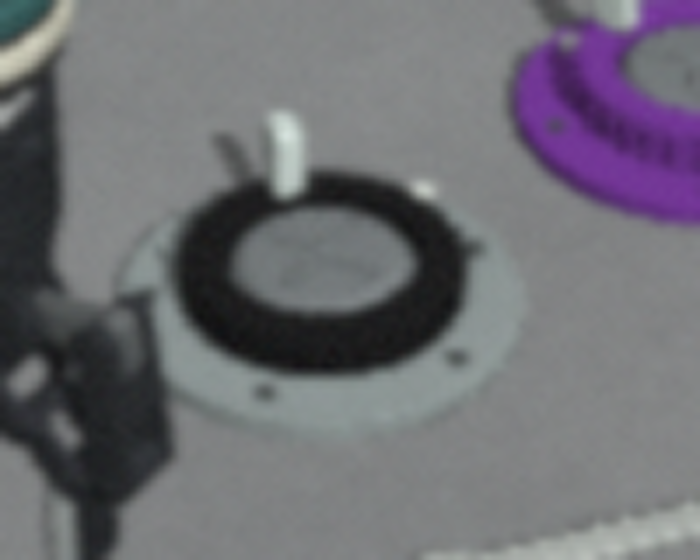

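Candidates in the top picture: the grey wide outlet at (273,189) has a black ring and a grey cap, so it is the target. The grey narrow one at (150,178) has an open bore and gets left alone. The look-alikes are blue (176,255) and (297,307), and purple (269,102) and (405,202). In the target's crop the lug is at about (255,181), the bar at (263,162) and the stud at (245,188), so the lug is between stud and bar, as described.

```bash
cat > h.py <<'E'
import numpy as np,cv2
from scipy.spatial.transform import Rotation as R
def K(c):
    f=192/np.tan(np.radians(c["fov_y"]/2));return np.array([[f,0,c["cx"]],[0,f,c["cy"]],[0,0,1.]])
def T(c,o=None):
    if "extrinsics" in c:return c["extrinsics"]
    t=np.eye(4);t[:3,:3]=R.from_euler("xyz",o["tcp_rot"]).as_matrix();t[:3,3]=o["tool_pos"];return t@c["mount"]
def ray(c,px,o=None):
    p=cv2.undistortPoints(np.array(px,float).reshape(-1,1,2),K(c),c["D"])[:,0]
    t=T(c,o);d=np.c_[p,np.ones(len(p))]@t[:3,:3].T
    return t[:3,3],d
def plane(c,px,z,o=None):
    s,d=ray(c,px,o);return s+d*((z-s[2])/d[:,2])[:,None]
def tri(a,b):
    (s1,d1),(s2,d2)=a,b;d1=d1[0];d2=d2[0]
    k=np.linalg.lstsq(np.c_[d1,-d2],s2-s1,rcond=None)[0]
    p,q=s1+k[0]*d1,s2+k[1]*d2;return (p+q)/2,np.linalg.norm(p-q)
E
python3 - <<'E'
from h import *;import pickle
o,d=pickle.load(open("s0.pkl","rb"));t,s=d["top"],d["side"]
ims=t["color"].astype(int);
def blob(c,box,lo,hi,name):
    x0,y0,x1,y1=box;g=c["color"][y0:y1,x0:x1].max(2);m=((g>=lo)&(g<=hi)).astype(np.uint8)
    n,l,st,ce=cv2.connectedComponentsWithStats(m)
    for i in range(1,n):
        if st[i,4]>8:print(name,ce[i]+[x0,y0],st[i])
    return
blob(t,(235,150,285,200),190,255,"tbright")
blob(t,(235,150,310,225),0,55,"tblack")
blob(s,(255,170,325,225),195,255,"sbright")
blob(s,(255,170,325,225),0,50,"sblack")
C=plane(t,[[273.3,188.6]],.036);print("C",C)
print("lug",plane(t,[[255.3,180.8]],.072),"bar",plane(t,[[263.3,161.9]],.018),"stud",plane(t,[[244.7,188.3]],.015))
print("tri lugtop",tri(ray(t,[[255.3,180.8]]),ray(s,[[281,182.1]])))
print("tri cap",tri(ray(t,[[273.3,188.6]]),ray(s,[[240+325/7,165+260/7]])))
print("tri bar",tri(ray(t,[[263.3,161.9]]),ray(s,[[240+423/7,165+187/7]])))
E
```

```text
tblack [273.17653061 188.73877551] [ 14  15  48  48 980]
sbright [280.9375 185.1875] [25 12  3  9 16]
sblack [285.27735849 205.38867925] [ 11  20  40  28 530]
sblack [258.12962963 220.83333333] [ 0 45  8 10 54]
C [[ 0.53213791 -0.22166809  0.036     ]]
lug [[ 0.54820537 -0.17140431  0.072     ]] bar [[ 0.60906905 -0.19339112  0.018     ]] stud [[ 0.5336507  -0.14254917  0.015     ]]
tri lugtop (array([ 0.54948336, -0.17221613,  0.07253854]), np.float64(0.003129226575907152))
tri cap (array([ 0.53418498, -0.22285394,  0.02860539]), np.float64(0.0029236586872156095))
tri bar (array([ 0.61131567, -0.19499563,  0.02067906]), np.float64(0.006311833175045681))
```

Emit:
move_arm(commands=[0.9,-0.32,0,0,0,0,1,0.9,-0.32,0,0,0,0,1,0.9,-0.32,0,0,0,0,1,0.9,-0.32,0,0,0,0,1,0.9,-0.32,0,0,0,0,1,0.9,-0.32,0,0,0,0,1])

```text
clock: 0.9
tool_pos: [0.3735, -0.3303, 0.2312]
tcp_rot: [-3.141, 0.0, 0.379]
wrist_force: [0.3, 0.4, -0.6]
finger_gap: 1.0
```

Emit:
move_arm(commands=[0.77,-0.32,0,0,0,-0.28,1,0.77,-0.32,0,0,0,-0.28,1,0.77,-0.32,0,0,0,-0.28,1,0.77,-0.32,0,0,0,-0.28,1,0.77,-0.32,0,0,0,-0.28,1,0.77,-0.32,0,0,0,-0.28,1,0.77,-0.32,0,0,0,-0.28,1,0.77,-0.32,0,0,0,-0.28,1])

```text
clock: 1.9
tool_pos: [0.5226, -0.1853, 0.2313]
tcp_rot: [3.142, 0.0, 1.256]
wrist_force: [-0.4, -0.2, 0.8]
finger_gap: 0.998
```

```bash
python3 - <<'E'
from workcell import observe,camera
import cv2,pickle
o=observe();print(o)
c=camera("wrist");pickle.dump((o,c),open("s1.pkl","wb"))
cv2.imwrite("pics/w1.png",c["color"][:,:,::-1])
E
```

```text
{'clock': 1.9, 'joint_positions': array([-4.87819667e-01,  3.13993535e-01,  2.56478855e-02,  1.28238120e+00,
       -3.51619679e-06,  1.39812581e+00]), 'dq': array([ 0.00561628,  0.00165345,  0.00162256,  0.00103131,  0.00058509,
       -0.00817933]), 'effort': array([-1.08310080e-01, -6.85194039e+01,  3.86095905e+01, -3.40598635e-03,
       -2.92901219e-03,  3.85744509e-02]), 'tool_pos': array([ 0.52256673, -0.18534813,  0.2313457 ]), 'tcp_rot': array([3.14152481e+00, 1.54018195e-05, 1.25564717e+00]), 'wrist_force': array([-0.35755517, -0.20103378,  0.77553448]), 'ft_torque': array([0.01510953, 0.06085334, 0.05697678]), 'finger_gap': 0.9977969674891313}
```

View pics/w1.png

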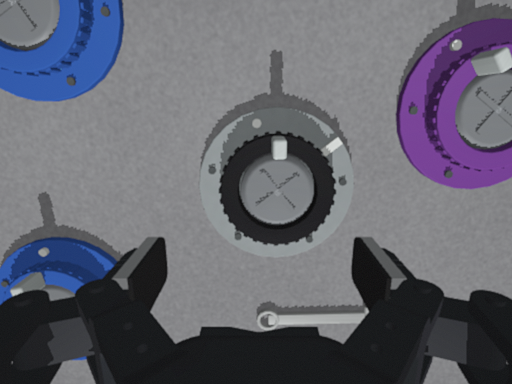

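Wrist view: ring centre at about (278,188), lug top at about (279,142), bar at (333,146), stud at (257,123). The grey flange, black ring and grey cap confirm the choice.

```bash
python3 - <<'E'
from h import *;import pickle
o,c=pickle.load(open("s1.pkl","rb"));_,d=pickle.load(open("s0.pkl","rb"));t,s=d["top"],d["side"]
a=c["color"][100:260,190:360,::-1];cv2.imwrite("pics/w1c.png",cv2.resize(a,None,fx=3.5,fy=3.5,interpolation=cv2.INTER_CUBIC))
g=c["color"][100:260,190:360]
n,l,st,ce=cv2.connectedComponentsWithStats((g.min(2)>175).astype(np.uint8))
for i in range(1,n):
    if st[i,4]>15:print(ce[i]+[190,100],st[i])
m=(g.max(2)<45).astype(np.uint8)
n,l,st,ce=cv2.connectedComponentsWithStats(m);i=1+st[1:,4].argmax();print("black",ce[i]+[190,100],st[i])
ct=cv2.findContours((l==i).astype(np.uint8),cv2.RETR_EXTERNAL,2)[0][0];h=cv2.convexHull(ct);e=cv2.fitEllipse(h);print(e)
p=plane(c,[np.array(e[0])+[190,100]],.036,o);print("C",p)
C=p[0]
for nm,px,z in(("lugtop",[279,140],.072),("bar",[333,146],.018),("stud",[257,123],.015)):
    q=plane(c,[px],z,o)[0];v=q-C;print(nm,q,np.hypot(*v[:2]),np.degrees(np.arctan2(v[1],v[0])))
print("tri lug",tri(ray(c,[[279,140]],o),ray(t,[[255.3,180.8]])),tri(ray(c,[[279,140]],o),ray(s,[[281,182.1]])))
E
```

```text
[333.90909091 144.52892562] [136  38  16  14 121]
[279.84736842 150.06315789] [ 84  42  12  17 190]
black [276.97052067 190.18970138] [  30   32  115  112 5224]
((86.91401672363281, 87.99987030029297), (112.26638793945312, 115.12665557861328), 81.60238647460938)
C [[ 0.53434848 -0.21455668  0.036     ]]
lugtop [ 0.55137974 -0.1592243   0.072     ] 0.0578941863838976 72.89167896456365
bar [ 0.60957492 -0.19175379  0.018     ] 0.07860654603349633 16.863283274189648
stud [ 0.53476643 -0.14054004  0.015     ] 0.07401782248537302 89.67647219643816
tri lug (array([ 0.55532251, -0.17028964, -0.00057609]), np.float64(0.005406056327115932)) (array([ 0.55450347, -0.16206151,  0.06470129]), np.float64(0.006965710886849246))
```

View pics/w1c.png

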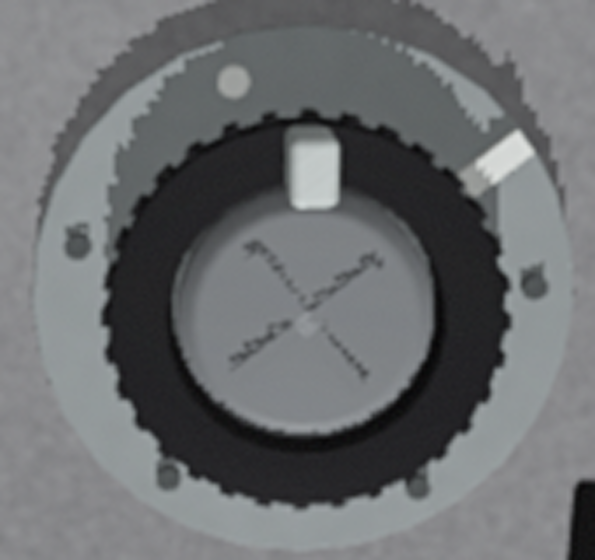

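```bash
python3 - <<'E'
from h import *;import pickle
o,c=pickle.load(open("s1.pkl","rb"));_,d=pickle.load(open("s0.pkl","rb"));t,s=d["top"],d["side"]
P=lambda x,y:[190+x/3.5,100+y/3.5]
C=plane(c,[P(305,322)],.036,o)[0];print("C",C)
for nm,px,z in(("lugtop",P(314,174),.072),("bar",P(504,156),.018),("stud",P(234,82),.018)):
    q=plane(c,[px],z,o)[0];v=q-C;print(nm,q,np.hypot(*v[:2]),np.degrees(np.arctan2(v[1],v[0])))
r=ray(c,[P(314,174)],o)
print("tri lug",tri(r,ray(t,[[255.3,180.8]])),tri(r,ray(s,[[281,182.1]])))
print("flange c",plane(c,[P(304,292)],.012,o))
L=np.array([.548,-.171,.072]);Rm=R.from_euler("xyz",o["tcp_rot"]).as_matrix()
print("to lug in tool",Rm.T@(L-o["tool_pos"]))
E
```

```text
C [ 0.53321498 -0.21912122  0.036     ]
lugtop [ 0.54929203 -0.16843158  0.072     ] 0.053178099261864786 72.40272030205811
bar [ 0.61106746 -0.19052244  0.018     ] 0.08293912307803447 20.17058961102523
stud [ 0.53454135 -0.14077228  0.018     ] 0.0783601575640095 89.03013637873492
tri lug (array([ 0.54994794, -0.17129944,  0.05552015]), np.float64(0.0008475760740672932)) (array([ 0.55091645, -0.16969118,  0.07054612]), np.float64(0.0037799085405875892))
flange c [[ 0.53530231 -0.21577365  0.012     ]]
to lug in tool [0.0215272  0.01972255 0.15934671]
```

Emit:
move_arm(commands=[0.091,0.081,0.3,0,0,0,0.2,0.091,0.081,0.3,0,0,0,0.2,0.091,0.081,0.5,0,0,0,0.2,0.091,0.081,0.74,0,0,0,0.2,0.091,0.081,0.74,0,0,0,0.2,0.091,0.081,0.74,0,0,0,0.2])

```text
clock: 2.7
tool_pos: [0.55, -0.1698, 0.0483]
tcp_rot: [3.14, 0.0, 1.258]
wrist_force: [0.1, -0.5, -0.1]
finger_gap: 0.603
```

```bash
python3 - <<'E'
from workcell import observe,camera
import cv2,pickle
o=observe();print(o["tool_pos"],o["wrist_force"],o["joint_positions"])
c=camera("wrist");s=camera("side")
cv2.imwrite("pics/w2.png",c["color"][:,:,::-1])
cv2.imwrite("pics/s2.png",cv2.resize(s["color"][130:250,210:350,::-1],None,fx=5,fy=5,interpolation=cv2.INTER_CUBIC))
E
```

```text
[ 0.54998704 -0.16981619  0.04827957] [ 0.11716128 -0.48106421 -0.05512949] [-4.41034608e-01  4.61225268e-01 -2.63925074e-01  8.43890320e-01
  3.26308701e-05  1.44261972e+00]
```

View pics/w2.png

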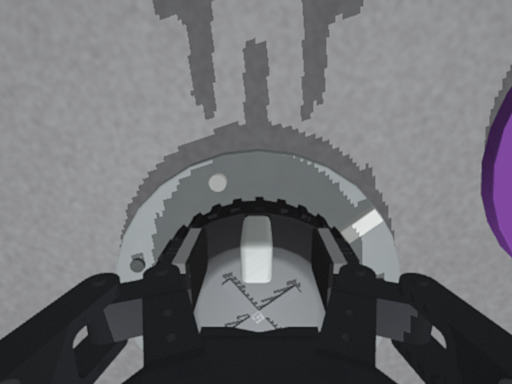

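View pics/s2.png

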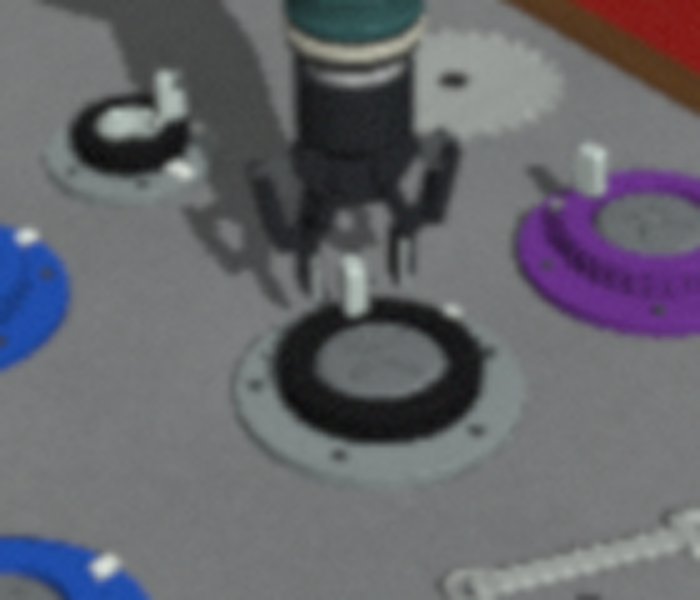

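Wrist view: the lug (258,250) is centred between the jaws (about 190 and 330). The side view shows the fingers straddling it.

Emit:
move_arm(commands=[0,0,0,0,0,0,-1,0,0,0,0,0,0,-1,0,0,0,0,0,0,-1,0,0,0,0,0,0,-1], newtons=25)

```text
clock: 3.3
tool_pos: [0.5494, -0.1694, 0.0471]
tcp_rot: [3.141, 0.0, 1.258]
wrist_force: [-2.4, 1.1, 7.7]
finger_gap: 0.158
```

```bash
python3 - <<'E'
from workcell import observe
import numpy as np
from scipy.spatial.transform import Rotation as R
o=observe();print(o)
C=np.array([.533,-.220]);p=o["tool_pos"];M=R.from_euler("xyz",o["tcp_rot"]).as_matrix()
v=p[:2]-C;print(np.hypot(*v),np.degrees(np.arctan2(v[1],v[0])))
for a in range(8,57,8):
    b=np.radians(-a);w=np.array([[np.cos(b),-np.sin(b)],[np.sin(b),np.cos(b)]])@v
    d=M.T@np.r_[w-v,0]
    print(a,np.round(d/.25,3),round(np.radians(a)/np.pi,3))
E
```

```text
{'clock': 3.3, 'joint_positions': array([-4.40823711e-01,  4.61826160e-01, -2.66553969e-01,  8.41320924e-01,
        2.23098202e-05,  1.44241284e+00]), 'dq': array([-0.00039535, -0.00188204,  0.00043906,  0.00023335,  0.00133805,
       -0.00054794]), 'effort': array([-1.04451722e-01, -7.12132072e+01,  3.10437262e+01, -8.19390379e-01,
       -1.32533902e-02, -9.92063899e-02]), 'tool_pos': array([ 0.54944412, -0.16943043,  0.04712242]), 'tcp_rot': array([3.14050354e+00, 1.18102892e-04, 1.25835605e+00]), 'wrist_force': array([-2.38399899,  1.11212395,  7.71023374]), 'ft_torque': array([ 0.13686921,  0.33119369, -0.04893102]), 'finger_gap': 0.15783601947671635}
0.053176038046620765 71.98660231594722
8 [-0.002  0.03   0.   ] 0.044
16 [-0.008  0.059  0.   ] 0.089
24 [-0.019  0.086  0.   ] 0.133
32 [-0.033  0.113  0.   ] 0.178
40 [-0.05   0.137  0.   ] 0.222
48 [-0.071  0.158  0.   ] 0.267
56 [-0.094  0.176  0.   ] 0.311
```

The opening is 0.158 (13.4 mm), which matches the 14 mm lug, so the grasp is good. Now the turn.

Emit:
move_arm(commands=[-0.002,0.03,0,0,0,0.044,-1,-0.008,0.059,0,0,0,0.089,-1,-0.019,0.086,0,0,0,0.133,-1,-0.033,0.113,0,0,0,0.178,-1,-0.05,0.137,0,0,0,0.222,-1,-0.071,0.158,0,0,0,0.267,-1,-0.071,0.158,0,0,0,0.267,-1])

```text
clock: 4.18
tool_pos: [0.5817, -0.1988, 0.0471]
tcp_rot: [3.141, -0.001, 0.417]
wrist_force: [-1.8, 0.3, 8.8]
finger_gap: 0.158
```

```bash
python3 - <<'E'
from workcell import observe
import numpy as np
from scipy.spatial.transform import Rotation as R
o=observe();print(o)
C=np.array([.533,-.220]);p=o["tool_pos"];M=R.from_euler("xyz",o["tcp_rot"]).as_matrix()
v=p[:2]-C;print(np.hypot(*v),np.degrees(np.arctan2(v[1],v[0])), "F tool",M.T@o["wrist_force"])
E
```

```text
{'clock': 4.175, 'joint_positions': array([-4.61822740e-01,  5.20233343e-01, -1.57252317e-01,  8.92129860e-01,
        3.44046290e-05,  2.26280172e+00]), 'dq': array([ 0.00572695, -0.00332827, -0.00687508, -0.0029343 ,  0.00045011,
       -0.05414803]), 'effort': array([ -0.6236008 , -76.26872063,  32.26634502,  -0.71901452,
        -0.12873537,   0.84850637]), 'tool_pos': array([ 0.58173478, -0.19882889,  0.04713143]), 'tcp_rot': array([ 3.14070542e+00, -7.79942024e-04,  4.16968555e-01]), 'wrist_force': array([-1.84092007,  0.26032098,  8.76024415]), 'ft_torque': array([ 0.18583005,  0.39715443, -0.31327701]), 'finger_gap': 0.1580958873760405}
0.053134686927927034 23.480840593235055 F tool [-1.57093109 -0.9757984  -8.76234125]
```

Emit:
move_arm(commands=[0,0.008,0,0,0,0.011,-1,-0.001,0.015,0,0,0,0.022,-1,-0.001,0.015,0,0,0,0.022,-1])

```text
clock: 4.55
tool_pos: [0.5828, -0.2014, 0.0471]
tcp_rot: [-3.141, -0.001, 0.351]
wrist_force: [-0.9, 4.2, 8.7]
finger_gap: 0.154
```

Emit:
move_arm(commands=[0,0.004,0,0,0,0.005,-1,0,0.008,0,0,0,0.01,-1,0,0.008,0,0,0,0.01,-1])

```text
clock: 4.92
tool_pos: [0.5828, -0.2016, 0.0471]
tcp_rot: [-3.138, -0.001, 0.321]
wrist_force: [-4.8, 14.7, 16.4]
finger_gap: 0.158
```

```bash
python3 - <<'E'
from workcell import observe
import numpy as np
from scipy.spatial.transform import Rotation as R
o=observe()
C=np.array([.533,-.220]);p=o["tool_pos"];M=R.from_euler("xyz",o["tcp_rot"]).as_matrix()
v=p[:2]-C;print(np.hypot(*v),np.degrees(np.arctan2(v[1],v[0])), "F tool",M.T@o["wrist_force"],o["tcp_rot"],o["ft_torque"])
E
```

```text
0.053063454249408296 20.29461501968969 F tool [  0.1269915  -15.53705641 -16.38043787] [-3.13816322e+00 -9.96642115e-04  3.21033159e-01] [2.80426574 1.08982549 0.83941643]
```

The stop is reached: the tangential force rose to 15 N with the lug at 20.3°, against the bar at about 20.2°. I back off slightly, release and lift.

Emit:
move_arm(commands=[0,-0.008,0,0,0,0,-1,0,-0.008,0,0,0,0,0.2,0,-0.008,0,0,0,0,0.2,0,-0.008,0,0,0,0,0.2,0,-0.008,0,0,0,0,0.2,0,-0.008,-0.2,0,0,0,0.2,0,-0.008,-0.5,0,0,0,0.2,0,-0.008,-0.5,0,0,0,0.2])

```text
clock: 5.92
tool_pos: [0.5841, -0.2026, 0.1752]
tcp_rot: [3.137, -0.004, 0.319]
wrist_force: [-0.2, -0.6, -0.4]
finger_gap: 0.599
```

Emit:
move_arm(commands=[-0.3,0,-0.3,0,0,0,0.2,-0.3,0,-0.3,0,0,0,0.2,-0.3,0,-0.3,0,0,0,0.2])

```text
clock: 6.3
tool_pos: [0.5107, -0.2263, 0.2481]
tcp_rot: [3.139, -0.002, 0.318]
wrist_force: [0.7, -0.2, -0.1]
finger_gap: 0.604
```

```bash
python3 - <<'E'
from workcell import observe,camera
import cv2,pickle
o=observe();print(o)
c=camera("wrist");t=camera("top");s=camera("side");pickle.dump((o,c,t,s),open("s3.pkl","wb"))
cv2.imwrite("pics/w3.png",c["color"][:,:,::-1])
cv2.imwrite("pics/t3.png",cv2.resize(t["color"][140:240,100:320,::-1],None,fx=3.6,fy=3.6,interpolation=cv2.INTER_CUBIC))
cv2.imwrite("pics/s3.png",cv2.resize(s["color"][130:250,210:350,::-1],None,fx=5,fy=5,interpolation=cv2.INTER_CUBIC))
E
```

```text
{'clock': 6.3, 'joint_positions': array([-5.62917394e-01,  3.15315659e-01,  7.29272536e-02,  1.32542401e+00,
       -1.75646260e-04,  2.26115317e+00]), 'dq': array([ 0.02640196,  0.04926275, -0.02734869, -0.03954406,  0.00623515,
        0.02059737]), 'effort': array([ -1.6418995 , -73.25264454,  39.82378364,   1.53156213,
        -0.14383856,  -0.36945985]), 'tool_pos': array([ 0.51069276, -0.22630228,  0.24811491]), 'tcp_rot': array([ 3.13918014e+00, -1.76476693e-03,  3.17523954e-01]), 'wrist_force': array([ 0.7184214, -0.2048047, -0.0600864]), 'ft_torque': array([ 0.04301209, -0.08546506,  0.04071976]), 'finger_gap': 0.6035575705636561}
```

View pics/w3.png

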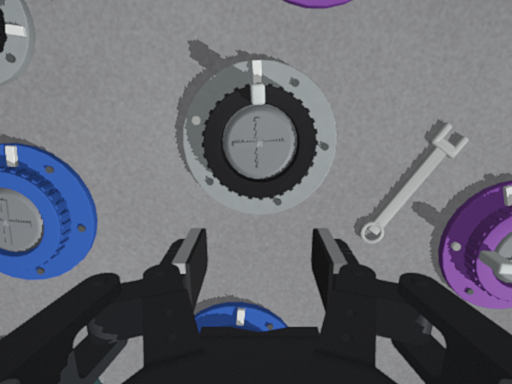

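View pics/t3.png

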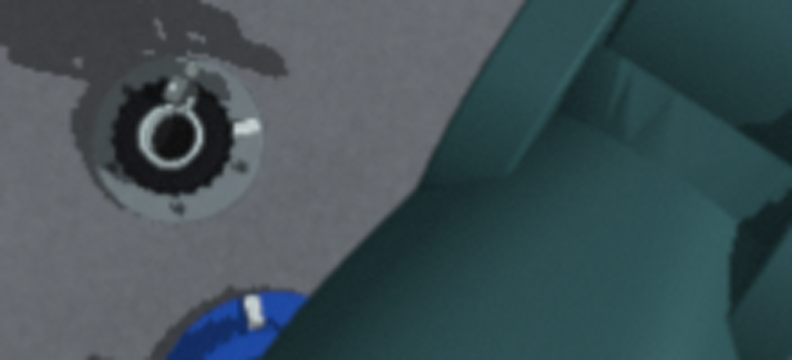

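View pics/s3.png

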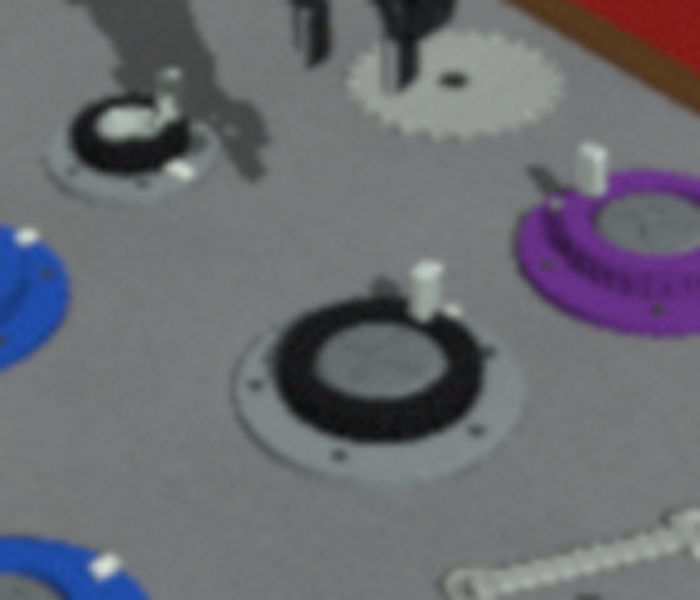

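The wrist view shows the lug (258,95) in line with the bar (257,70) and the ring centre (259,142). The narrow outlet's lug in the top crop (180,90) has not moved. The gripper is clear. I let the arm settle, then hand in.

Emit:
move_arm(commands=[0,0,0,0,0,0,0.2,0,0,0,0,0,0,0.2,0,0,0,0,0,0,0.2])

```text
clock: 6.82
tool_pos: [0.5116, -0.2252, 0.2459]
tcp_rot: [-3.141, 0.0, 0.319]
wrist_force: [-0.2, -0.5, 0.3]
finger_gap: 0.602
```

```bash
python3 -c "
from workcell import sign_off,observe
print(observe()['wrist_force'],observe()['dq']);print(sign_off())"
```

```text
[-0.19739233 -0.49902549  0.30875912] [-0.0014887  -0.00321172  0.0002713  -0.00072854 -0.00015355 -0.00149341]
the job is handed in; nothing more can be done
None
```

I gripped the lug on the wide grey outlet's ring, turned it about 52° clockwise until it met its stop, then let go and lifted clear. The job was handed in at about 6.8 s; no verdict is reported.

- **At the stop:** the tangential force rose to about 15 N with the lug at 20.3°, against a measured bar direction of about 20.2°.
- **After release:** the wrist picture shows the lug in line with the bar and the ring centre. The narrow outlet's lug was where it started in the top picture. The wrist force was near zero and the arm was at rest.
- **Disagreements:** views disagreed by 2–3 mm on the ring's centre. One lug-top height came out at 56 mm (wrist and top views, poor baseline), while two pairs using the side view gave 71–73 mm against the stated 72 mm. The side–top height of the cap was 29 mm instead of 36 mm, so I used the 36 mm from the text for the ring's centre.

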